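# Slide one vacuum pod out of a tight row and set it into the stop corner

### The arm

A 7-joint arm with a two-finger parallel gripper is mounted at the origin on the work surface. World frame = base frame: x ahead of the robot, y to its left, z up, the work surface at z = 0. Lengths are in mm, angles in rad, forces in N, time in s.
With the tool pointing down it reaches from about 400 to 850 mm from the base axis. Payload 6.9 kg.
Tool frame: the origin (TCP) lies on the centre line of the jaws, within the pads' length; the fingertips stand env.tip_reach ahead of it and the grasp point (between the pads) is the TCP (env.tip_reach is the distance from the TCP to the fingertips, in mm); z points along the fingers, y is the line along which they close (so a half turn about z gives the same grasp; the last joint's range is limited). The gripper opens to 85 mm and grips with 20 to 120 N. Pads are 22 mm wide; open, the fingers measure 114 mm over their backs; the gripper's body (76 mm by 85 mm) begins 54 mm behind the grasp point. The pads swing forward as they close: fully open they stand 13 mm farther back than shut.
Start: joints at [1.373, 0.507, -0.238, 1.5, 0.126, 1.149, -0.155], TCP at [186.938, -596.378, 250.275] pointing down, gripper open.
Joint ranges: [-3.08, 3.08], [-0.24, 2.05], [-1.43, 1.35], [0, 2.5], [-1.52, 4.66], [0.17, 1.96], [-2.89, 2.89]. Speed limits (rad/s): [2.39, 2.39, 3.14, 3.14, 3.14, 3.14, 3.14].

### API

Orientations are given as a unit quaternion [w, x, y, z].
In Python, from cell import env, vision gives the robot as it stands. The module is installed in compiled form; this text tells all that it offers.
- The arm moves only by the tool servo_tool, never from a script. Its argument "increments" is one flat list of numbers, 7 for each row, row after row: the turn, a rotation vector about the tool's x, y, z in rad, then the shift along the tool's x, y, z in cm, then the opening, from 0 (shut) to 1 (fully open). A call has 1 to 5 rows; each row shifts and turns the commanded pose from where the row before left it, along the tool's axes as they then stand; what a row does not reach is not made up. A row lasts 1/12 s, in which the tool goes at most 41.7 mm and 7.16 degrees, less where a joint would pass 70% of its speed; a pose out of reach is approached as far as the arm can. A call with a gripper value outside its range is refused whole. The fingers move at their own pace and stop on an object; "newtons" is the grip in N (left out, the last holds). Time passes only in rows, so rows that do not move let the fingers close. It gives the time, the measured TCP pose, the force, the opening and the grip force at its end, in the units of the state.
- env.get_state(): the state, without advancing time (a new reading comes with each control period).
- vision.capture(name): name is "scene" or "top" or "wrist"; returns a dict with "color" (420x560x3 uint8, blue, green, red), "camera_matrix" (3x3 intrinsics, pixels), "rvec" (rotation vector, rad) and "tvec" (3), from world to camera coordinates, as OpenCV has them; the wrist camera has in their place "tool_from_camera" (4x4, takes a point from camera to tool coordinates, whose origin is the TCP and whose axes are the flange's). Camera axes: x right, y down, z forward; pixel columns grow to the right and rows downward; lengths in mm; the calibration is good to about 2 mm. A picture is of the moment at which its call begins: read the wrist's pose just before it. There is no depth.
- env.sign_off(): hands the job in; it is judged then, once.
The state is a dict: "time": time; "q": joint angles; "qvel": joint speeds; "joint_efforts": joint torques, N m; "ee_pos": TCP position; "eef_rot": TCP orientation; "contact_force": force on the tool from outside, world axes, zero at the start; "moment": the same for the moment, N m; "opening": finger opening in mm; "finger_force": force on a finger pad.
Only numpy, scipy, OpenCV 4.12 (cv2) and the standard library are available. Lean on these libraries where they do the work, as an engineer would, in place of code of your own. Each camera call takes 0.05 s, during which the arm holds its last target. There are 200 camera calls.

### The job

Three vacuum pods stand packed side by side on the aluminium staging plate: slide the orange-topped one straight out of the row, away from the robot, leaving its two grey-topped neighbours, the blue tub and the rubber ring where they stand. Keep it flat on the plate, press it firmly against the long steel end stop, then slide it along that stop and press it firmly against the yellow side stop (about 8 N each time, never more than 12 N on a stop; how far each stop's black face strip stands out must be felt). Leave it resting square in the corner.

Things in the scene. Friction and masses are not known exactly. Their poses are not given: they have to be found in the camera images.
- bed: Fixed aluminium staging plate, 360 (its x) by 520 (its y) by 20 mm thick, lying on the bench. Origin: centre of its underside, so its working face is 20 mm above the origin. Its x axis points away from the robot (turned by the plate's yaw), its y axis to the robot's left. The row of three pods stands along y with the pod centres at x = -100 mm; anything whose near face is past x = -55 mm is out of the row.
- pod_orange_center (a point): Centre (22.5 mm above the plate) of the pod to move: black block with orange top, 90 (its x) by 50 (its y) by 45 mm high, about 0.25 kg, loose, axes parallel to the plate's. It is left, middle or right in a row of three, 50 mm between centres, sides touching. Sliding it takes 0.5 to 1.5 N (more if the pusher bears down on it), which comes off the push before it reaches a stop.
- pod_grey1_center (a point): Centre of a neighbour pod, same block with a grey top. Loose; must stay within 4 mm of where it stood.
- pod_grey2_center (a point): Centre of the other grey-topped neighbour pod, the same. Loose; must stay within 4 mm of where it stood.
- end_stop: Fixed steel bar along the plate's y, 24 thick, 320 long, 25 mm high. Origin: inner corner of the two bars, on the plate's face; axes as the plate's. Near face x = 0, from y = 0 to -320 mm. A rigid black strip, 28 mm high, covers that face, clamped 1 to 19 mm proud (to -x), different each time, not measured: the pod meets this strip. Pod seated: its centre between x = -46 and -64 mm here.
- side_stop: Fixed yellow bar from the end stop's left end towards the robot, 100 long, 24 thick, 25 mm high. Origin and axes as the end stop's. Its face is y = 0, from x = 0 to -100 mm; the bar lies on the +y side. It too carries a black strip, clamped 1 to 19 mm proud (to -y), independently, not measured. Pod seated: its centre between y = -26 and -44 mm here.
- tub_center (a point): Centre of a loose blue plastic tub, 56 mm across, 50 mm high, on the plate to the right of the row. Leave alone.
- seal_center (a point): Centre of a loose black rubber ring, 60 mm across, 12 mm high, on the plate to the left of the row. Leave alone.

How it is judged (in metres and radians):
On the way, in this order (a step that is already met when the one before it is completed fails the run):
1. the orange pod has been slid wholly clear of the row (x of pod_orange_center in the frame of bed above -0.005 m), for 0.05 s.
2. it is pressed against the end stop with at least 3 N for 0.2 s (contact force between pod_orange and end_stop above 3 N), for 0.2 s.
3. it is pressed against the side stop with at least 3 N for 0.2 s (contact force between pod_orange and side_stop above 3 N), for 0.2 s.
At the end, for the whole second after the job is handed in: The orange pod rests flat and still in the stop corner, its far and left faces each 0 to 21 mm off the bars (where the strips hold it), square within 0.05 rad; grey pods within 4 mm, tub and ring within 8 mm, of where they stood (x of pod_orange_center in the frame of end_stop between -0.066 and -0.0445 m and y of pod_orange_center in the frame of side_stop between -0.046 and -0.0245 m and angle between the x axis of pod_orange_center and the x axis of end_stop, either way round below 0.05 rad and angle between pod_orange_center's own z axis and vertical below 0.05 rad and z of pod_orange_center in the frame of end_stop below 0.027 m and linear speed of pod_orange below 0.01 m/s and not (distance of pod_grey1_center from where it was at the start of the episode above 0.004 m) and not (distance of pod_grey2_center from where it was at the start of the episode above 0.004 m) and not (distance of tub_center from where it was at the start of the episode above 0.008 m) and not (distance of seal_center from where it was at the start of the episode above 0.008 m)); the robot touches nothing.
It fails at once if a grey pod is moved more than 4 mm (distance of any of pod_grey1_center, pod_grey2_center from where it was at the start of the episode above 0.004 m).
It fails at once if the tub or the ring is moved more than 8 mm (distance of any of tub_center, seal_center from where it was at the start of the episode above 0.008 m).
It fails at once if the orange pod is lifted off the plate (more than 8 mm) or tipped over 0.2 rad (z of pod_orange_center in the frame of bed above 0.0505 m or angle between pod_orange_center's own z axis and vertical above 0.2 rad).
It fails at once if a stop is loaded with more than 13 N (contact force between any of end_stop, side_stop and anything else above 13 N).
It also fails if it takes over 61 s, if anything falls off the work surface, if the arm or the gripper's body presses on something with over 40 N, if the wrist force passes 120 N, or if a joint passes its speed limit or range.

## Working session

There is one attempt and no reset: what is moved stays moved. The work goes in short steps, Python scripts to look and compute and a tool call to move; the robot and the scene stay as the last step left them, time stands still between calls to the robot, and variables do not carry over. Pictures are saved under pics/ and viewed, at most 13 in all, crops included, and the job is handed in when it is done.

Besides the shell and the picture viewer there is one more tool, called after "Request:" in YAML: its name, and indented under it one key for each argument. servo_tool: Moves the arm, as the interface text tells. Its arguments: {"type":"object","properties":{"increments":{"type":"array","items":{"type":"number"}},"newtons":{"type":"number"}},"required":["increments"]}

```bash
mkdir -p pics
python3 - <<'E'
from cell import env, vision
import cv2, numpy as np, pickle
s=env.get_state(); print(s, env.tip_reach)
d={}
for n in("scene","top"):
    c=vision.capture(n); d[n]=c; cv2.imwrite(f"pics/{n}0.png",c["color"]); print(n,c["camera_matrix"],c["rvec"],c["tvec"])
pickle.dump(d,open("d0.pkl","wb"))
E
```

```text
{'time': 0.0, 'q': array([ 1.37249247,  0.50832056, -0.23753105,  1.50111615,  0.12567022,
        1.14890885, -0.15483063]), 'qvel': array([-0.00149247, -0.00172408, -0.00044669,  0.00149905, -0.00044598,
        0.00129974, -0.00023932]), 'joint_efforts': array([ 6.50619750e-04, -6.20582271e+01, -2.18661234e+00, -2.49645782e+01,
        1.26425145e-02,  1.19272116e-02,  9.40223941e-06]), 'ee_pos': array([ 186.76848706, -595.95373416,  249.44634398]), 'eef_rot': array([-8.72996211e-04,  9.88486346e-01,  1.51307513e-01, -1.36356823e-04]), 'contact_force': array([-0.8554714 ,  0.26358029, -0.21763494]), 'moment': array([ 0.04719842, -0.0167653 , -0.00139599]), 'finger_force': 0.0, 'opening': 85.32164272904798} 19.0
scene [[492.37507298   0.         273.33774291]
 [  0.         492.37507298 201.87905632]
 [  0.           0.           1.        ]] [ 1.83053469  1.35257826 -0.69895797] [-189.6810365  -255.06439071 1295.89696403]
top [[456.75761521   0.         277.2437957 ]
 [  0.         456.75761521 214.37622342]
 [  0.           0.           1.        ]] [ 2.1516475  -2.10667574  0.15431473] [ 18.97076353 582.75554979 714.57747815]
```

View pics/scene0.png

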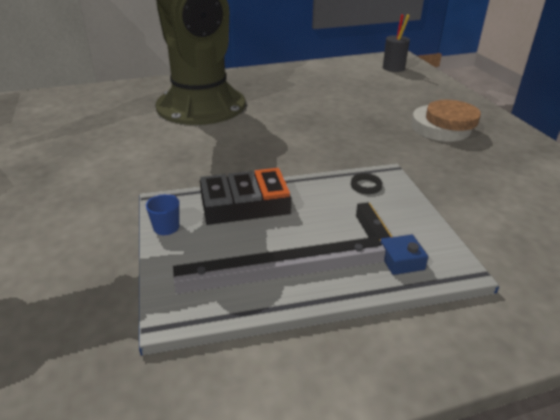

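View pics/top0.png

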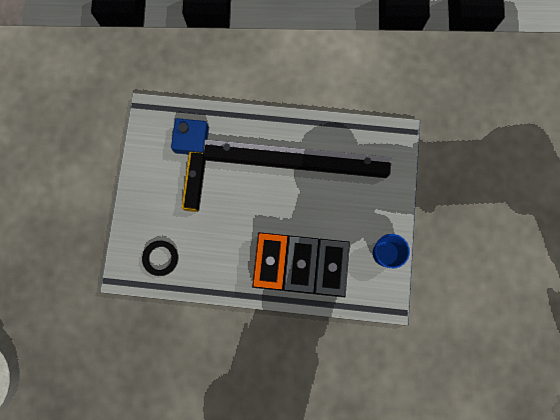

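The top view (robot at the bottom) shows the orange pod leftmost in the row, near (270,261). The greys are at (301,264) and (332,268), the tub at (391,251) and the ring at (160,258). The end stop runs from (205,153) to (390,169), and the side stop from (195,155) to (190,208). The scene view agrees. Next I measure.

```bash
cat > h.py <<'E'
import cv2, numpy as np
def ray(c,uv):
    K=c["camera_matrix"];R=cv2.Rodrigues(np.array(c["rvec"]))[0];t=np.array(c["tvec"]).ravel()
    d=R.T@np.linalg.inv(K)@np.array([uv[0],uv[1],1.]); return -R.T@t,d
def plane(c,uv,z):
    o,d=ray(c,uv); return (o+d*(z-o[2])/d[2])
def tri(a,ua,b,ub):
    o1,d1=ray(a,ua);o2,d2=ray(b,ub)
    s=np.linalg.lstsq(np.c_[d1,-d2],o2-o1,rcond=None)[0]
    p,q=o1+d1*s[0],o2+d2*s[1]; return (p+q)/2,np.linalg.norm(p-q)
def big(m): 
    return max(cv2.findContours(m.astype(np.uint8),cv2.RETR_EXTERNAL,cv2.CHAIN_APPROX_NONE)[0],key=cv2.contourArea)
def orange(im):
    h=cv2.cvtColor(im,cv2.COLOR_BGR2HSV); return cv2.inRange(h,(3,150,120),(14,255,255))
E
python3 - <<'E'
import pickle; from h import *
d=pickle.load(open("d0.pkl","rb")); T,S=d["top"],d["scene"]
co={}
for n,c in d.items():
    m=orange(c["color"]); m[:150]=0; k=big(m); r=cv2.minAreaRect(k)
    K=cv2.approxPolyDP(cv2.convexHull(k),3,True)[:,0]; print(n,r,K.tolist()); co[n]=r
print("tri centre",tri(T,co["top"][0],S,co["scene"][0]))
B=np.array([plane(T,p,65)[:2] for p in cv2.boxPoints(co["top"])]); print("orange corners z65",B.round(1),"ctr",B.mean(0))
e=[B[(i+1)%4]-B[i] for i in range(4)]; print([(np.linalg.norm(v).round(1),np.degrees(np.arctan2(v[1],v[0])).round(2)) for v in e])
# bed corners by eye, subpixel refine with z=20
for uv in [(134,90),(420,119),(408,325),(100,293)]: print("bed",uv,plane(T,uv,20).round(1))
# black mask for strips
g=T["color"]; hsv=cv2.cvtColor(g,cv2.COLOR_BGR2HSV)
blk=(g.max(2)<45).astype(np.uint8)
for name,(x0,y0,x1,y1) in dict(end=(205,140,400,185),side=(178,155,206,215)).items():
    m=np.zeros_like(blk); m[y0:y1,x0:x1]=blk[y0:y1,x0:x1]; r=cv2.minAreaRect(big(m)); b=cv2.boxPoints(r)
    print(name,[plane(T,p,48)[:2].round(1).tolist() for p in b])
for name,col in dict(yel=((15,100,80),(35,255,255))).items():
    m=cv2.inRange(hsv,*col); m[:140]=0;m[220:]=0; b=cv2.boxPoints(cv2.minAreaRect(big(m))); print(name,b.round(),[plane(T,p,45)[:2].round(1).tolist() for p in b])
cv2.imwrite("pics/crop.png",cv2.resize(g[80:300,90:430],None,fx=2.3,fy=2.3,interpolation=cv2.INTER_CUBIC))
E
```

```text
scene ((271.40142822265625, 182.35401916503906), (33.747127532958984, 25.288986206054688), 70.01689147949219) [[277, 168], [288, 194], [264, 197], [255, 171]]
top ((270.0164794921875, 260.8438720703125), (28.47426414489746, 53.493927001953125), 6.009005546569824) [[260, 233], [286, 236], [281, 288], [254, 286]]
tri centre (array([503.6564796 ,  40.15760663,  61.65125677]), np.float64(1.6338662980234453))
orange corners z65 [[463.3  66.8]
 [548.6  60.4]
 [544.7  14.4]
 [459.6  21.7]] ctr [504.06901694  40.82850209]
[(np.float64(85.5), np.float64(-4.32)), (np.float64(46.1), np.float64(-94.86)), (np.float64(85.4), np.float64(175.11)), (np.float64(45.3), np.float64(85.35))]
bed (134, 90) [810.7 297.4  20. ]
bed (420, 119) [ 763.8 -218.6   20. ]
bed (408, 325) [ 405.4 -188.9   20. ]
bed (100, 293) [446.  328.6  20. ]
end [[673.2, 159.0], [705.1, 157.5], [679.1, -158.4], [647.8, -154.9]]
side [[589.8, 189.0], [685.5, 180.8], [682.2, 155.5], [586.7, 164.1]]
yel [[180. 152.]
 [195. 152.]
 [197. 211.]
 [182. 212.]] [[687.3, 200.5], [688.7, 175.0], [585.7, 166.3], [584.3, 191.3]]
```

View pics/crop.png

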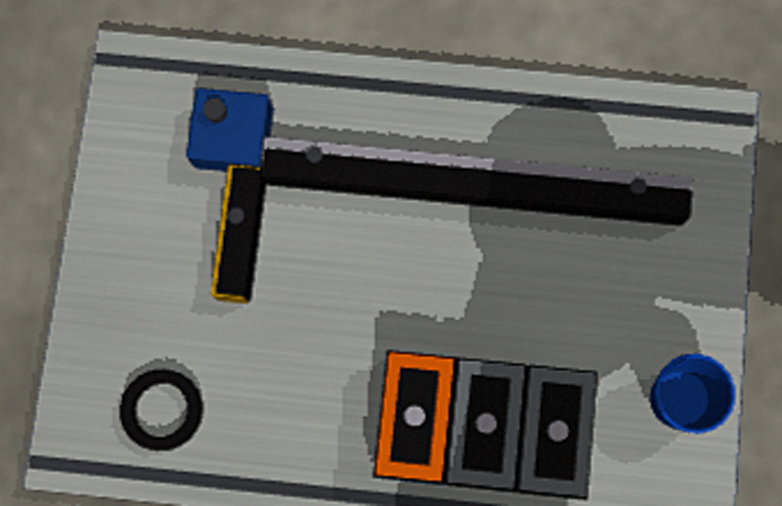

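Request:
servo_tool:
  increments: [0, 0, 0, 3.1, -1.8, 0, 0.14, 0, 0, 0, 3.1, -1.8, 0, 0.14, 0, 0, 0, 3.1, -1.8, 0, 0.14, 0, 0, 0, 3.1, -1.8, 0, 0.14, 0, 0, 0, 3.1, -1.8, 0, 0.14]

```text
time: 0.52
ee_pos: [308.6, -462.6, 249.9]
eef_rot: [-0.0, 0.989, 0.151, -0.0]
contact_force: [0.7, 0.0, 0.0]
opening: 25.4
finger_force: 0.0
```

Request:
servo_tool:
  increments: [0, 0, 0, 3.1, -1.8, 0, 0.14, 0, 0, 0, 3.1, -1.8, 0, 0.14, 0, 0, 0, 3.1, -1.8, 0, 0.14, 0, 0, 0, 3.1, -1.8, 0, 0.14, 0, 0, 0, 3.1, -1.8, 0, 0.14]

```text
time: 0.93
ee_pos: [429.6, -330.4, 250.1]
eef_rot: [-0.0, 0.988, 0.151, -0.0]
contact_force: [1.7, -0.1, 0.9]
opening: 12.1
finger_force: 0.0
```

Request:
servo_tool:
  increments: [0, 0, 0.1, 0, 0, 0, 0.14, 0, 0, 0.1, 0, 0, 0, 0.14, 0, 0, 0.1, 0, 0, 0, 0.14, 0, 0, 0.088, 0, 0, 0, 0.14, 0, 0, 0, 0, 0, 0, 0.14]

```text
time: 1.35
ee_pos: [428.8, -331.6, 250.0]
eef_rot: [-0.0, 0.999, -0.044, -0.0]
contact_force: [0.3, 0.4, -0.2]
opening: 12.1
finger_force: 0.0
```

```bash
cat > go.py <<'E'
import sys, numpy as np
from scipy.spatial.transform import Rotation as R
from cell import env
s=env.get_state(); q=s["eef_rot"]; r=R.from_quat([q[1],q[2],q[3],q[0]]); M=r.as_matrix()
yaw=np.arctan2(M[1,0],M[0,0]); print("t",s["time"],"pos",s["ee_pos"].round(1),"yaw",yaw.round(4),"zax",M[:,2].round(3),"F",s["contact_force"].round(2),"open",round(s["opening"],1))
if len(sys.argv)>3:
    t=np.array([float(a) for a in sys.argv[1:4]]); want=float(sys.argv[4]) if len(sys.argv)>4 else yaw
    g=R.from_rotvec([0,0,want])*R.from_rotvec([np.pi,0,0])
    print("shift cm (tool)",(M.T@(t-s["ee_pos"])/10).round(2),"turn",(r.inv()*g).as_rotvec().round(4))
E
python3 go.py 436 48 150 -0.084
```

```text
t 1.35 pos [ 428.8 -331.6  250. ] yaw -0.0878 zax [-0.001  0.    -1.   ] F [ 0.34  0.42 -0.15] open 12.1
shift cm (tool) [ -2.6  -37.87  10.01] turn [-0.0003  0.0007 -0.0038]
```

Request:
servo_tool:
  increments: [0, 0, -0.004, -0.26, -3.79, 0, 0.14, 0, 0, 0, -0.26, -3.79, 0, 0.14, 0, 0, 0, -0.26, -3.79, 0, 0.14, 0, 0, 0, -0.26, -3.79, 0, 0.14, 0, 0, 0, -0.26, -3.79, 0, 0.14]

```text
time: 1.77
ee_pos: [430.8, -140.3, 250.2]
eef_rot: [0.0, 0.999, -0.039, -0.0]
contact_force: [0.5, 0.6, 0.2]
opening: 12.2
finger_force: 0.0
```

Request:
servo_tool:
  increments: [0, 0, 0, -0.26, -3.79, 0, 0.14, 0, 0, 0, -0.26, -3.79, 0, 0.14, 0, 0, 0, -0.26, -3.79, 0, 0.14, 0, 0, 0, -0.26, -3.79, 0, 0.14, 0, 0, 0, -0.26, -3.79, 0, 0.14]

```text
time: 2.18
ee_pos: [433.0, 49.6, 250.4]
eef_rot: [0.0, 0.999, -0.039, 0.0]
contact_force: [1.3, 0.9, -0.3]
opening: 12.0
finger_force: 0.0
```

Request:
servo_tool:
  increments: [0, 0, 0, 0, 0, 3.3, 0.14, 0, 0, 0, 0, 0, 3.3, 0.14, 0, 0, 0, 0, 0, 3.4, 0.14, 0, 0, 0, 0, 0, 0, 0.14, 0, 0, 0, 0, 0, 0, 0.14]

```text
time: 2.6
ee_pos: [432.5, 47.9, 149.7]
eef_rot: [0.0, 0.999, -0.039, -0.002]
contact_force: [-0.5, -0.3, 0.9]
opening: 12.1
finger_force: 0.0
```

```bash
python3 go.py 436 48 47 -0.084
python3 - <<'E'
from cell import env, vision
import cv2, pickle
c=vision.capture("top"); w=vision.capture("wrist"); s=vision.capture("scene")
print(w["tool_from_camera"].round(2))
import numpy as np
cv2.imwrite("pics/w1.png",np.hstack([cv2.resize(w["color"],(400,300)),cv2.resize(c["color"],(400,300))]))
E
```

```text
t 2.6 pos [432.5  47.9 149.7] yaw -0.0777 zax [-0.004 -0.    -1.   ] F [-0.46 -0.33  0.89] open 12.1
shift cm (tool) [ 0.39 -0.04 10.26] turn [0.0005 0.004  0.0063]
[[  -0.     -0.96   -0.27   68.45]
 [   1.     -0.     -0.      0.93]
 [   0.     -0.27    0.96 -123.98]
 [   0.      0.      0.      1.  ]]
```

View pics/w1.png

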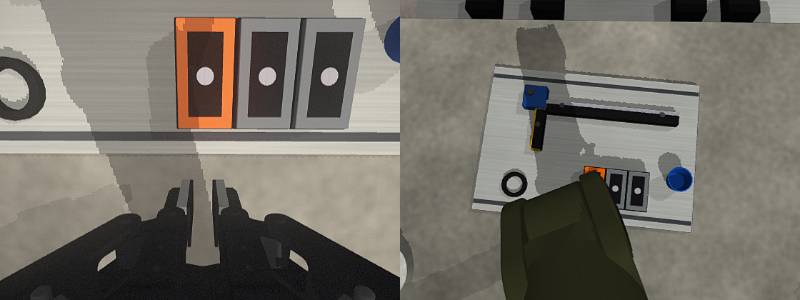

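The wrist view (left half) shows the fingers at about (203,225), in line with the orange pod at (205,75). I measure its near edge from the wrist camera.

```bash
cat > wr.py <<'E'
from h import *; from cell import env, vision
from scipy.spatial.transform import Rotation as R
def wcap():
    s=env.get_state(); q=s["eef_rot"]; M=R.from_quat([q[1],q[2],q[3],q[0]]).as_matrix(); w=vision.capture("wrist")
    T=np.eye(4);T[:3,:3]=M;T[:3,3]=s["ee_pos"]; C=T@w["tool_from_camera"]
    w["rvec"]=cv2.Rodrigues(C[:3,:3].T)[0]; w["tvec"]=-C[:3,:3].T@C[:3,3]; return w
E
python3 - <<'E'
from wr import *
w=wcap(); m=orange(w["color"]); k=big(m); K=cv2.approxPolyDP(cv2.convexHull(k),6,True)[:,0]
print(K.tolist()); P=np.array([plane(w,p,65)[:2] for p in K.astype(float)]); print(P.round(1), P.mean(0))
T=vision.capture("top")
import pickle; d=pickle.load(open("d0.pkl","rb"))
# height from top-view vs wrist corners
t=np.array([[254,286],[260,233],[286,236],[281,288]],float)
for p in K.astype(float):
    b=min((tri(w,p,d["top"],u) for u in t),key=lambda r:r[1]); print(b[0].round(1),b[1].round(1))
E
```

```text
[[328, 28], [323, 180], [250, 180], [246, 29]]
[[544.8  13.9]
 [460.3  20.8]
 [463.9  65.6]
 [548.   58.9]] [504.25769971  39.80440196]
[542.4  15.8  78.7] 0.7
[461.3  21.9  71.2] 1.0
[463.3  65.7  62.3] 0.5
[548.3  58.6  64.2] 0.7
```

Request:
servo_tool:
  increments: [0, 0, 0.006, 0.15, 0, 3.0, 0.14, 0, 0, 0, 0, 0, 3.0, 0.14, 0, 0, 0, 0, 0, 2.0, 0.14, 0, 0, 0, 0, 0, 1.2, 0.14, 0, 0, 0, 0, 0, 0.6, 0.14]

```text
time: 3.27
ee_pos: [435.1, 47.7, 51.8]
eef_rot: [0.0, 0.999, -0.043, -0.0]
contact_force: [-0.5, 0.1, 0.6]
opening: 12.2
finger_force: 0.0
```

Request:
servo_tool:
  increments: [0, 0, 0, 0, 0, 0.4, 0.14, 0, 0, 0, 0, 0, 0, 0.14, 0, 0, 0, 0, 0, 0, 0.14]

```text
time: 3.52
ee_pos: [435.6, 47.9, 49.1]
eef_rot: [-0.0, 0.999, -0.043, 0.001]
contact_force: [-0.1, 0.7, -0.9]
opening: 11.9
finger_force: 0.0
```

```bash
python3 go.py 436 48 47 -0.084
python3 - <<'E'
from wr import *
w=wcap(); s=vision.capture("scene"); cv2.imwrite("pics/w2.png",np.hstack([cv2.resize(w["color"],(400,300)),cv2.resize(s["color"][90:300,120:400],(400,300))]))
E
```

```text
t 3.5167 pos [435.6  47.9  49.1] yaw -0.0863 zax [ 0.001  0.    -1.   ] F [-0.12  0.7  -0.88] open 11.9
shift cm (tool) [ 0.04 -0.01  0.21] turn [-0.0002 -0.0014 -0.0023]
```

View pics/w2.png

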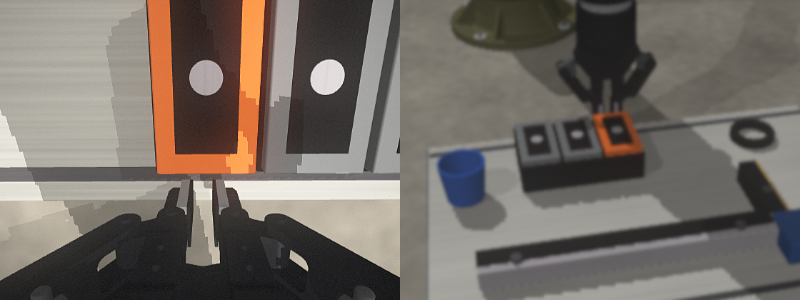

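The wrist view shows both fingers behind the orange pod: they span x≈165–240, the pod spans 157–257. I start the push gently.

Request:
servo_tool:
  increments: [0, 0, -0.002, 0.4, 0, 0.1, 0.14, 0, 0, 0, 0.4, 0, 0, 0.14, 0, 0, 0, 0.4, 0, 0, 0.14, 0, 0, 0, 0.3, 0, 0, 0.14, 0, 0, 0, 0.2, 0, 0, 0.14]

```text
time: 4.03
ee_pos: [452.3, 46.3, 47.3]
eef_rot: [-0.0, 0.999, -0.042, -0.0]
contact_force: [-0.7, 0.7, -0.6]
opening: 12.2
finger_force: 0.6
```

```bash
python3 go.py
python3 - <<'E'
from wr import *
w=wcap(); cv2.imwrite("pics/w3.png",w["color"])
k=big(orange(w["color"])); K=cv2.approxPolyDP(cv2.convexHull(k),6,True)[:,0]
for p in K.astype(float): print(p,plane(w,p,65)[:2].round(1))
E
```

```text
t 4.0333 pos [452.3  46.3  47.3] yaw -0.0844 zax [-0.  0. -1.] F [-0.75  0.74 -0.64] open 12.2
[205.   0.] [551.1  58.5]
[281.   0.] [549.4  37.9]
[339.  34.] [539.6  22.6]
[363. 145.] [508.6  16.6]
[353. 282.] [463.1  21. ]
[221. 281.] [467.3  65.4]
```

View pics/w3.png

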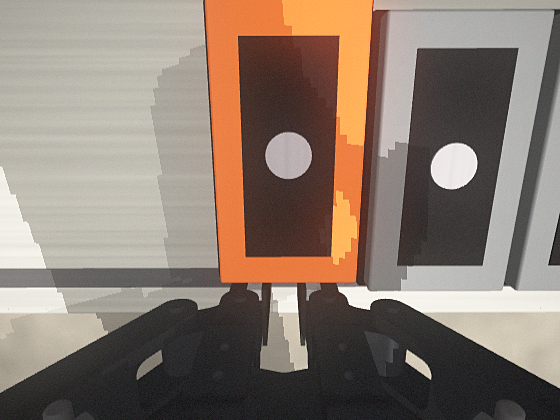

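The orange pod has moved about 3 mm ahead of its grey neighbour (near edges at rows 282 and 290), and the grey is untouched. I continue.

Request:
servo_tool:
  increments: [0, 0, 0, 0.6, 0, 0, 0.14, 0, 0, 0, 0.9, 0, 0, 0.14, 0, 0, 0, 1.0, 0, 0, 0.14, 0, 0, 0, 1.0, 0, 0, 0.14, 0, 0, 0, 1.0, 0, 0, 0.14]

```text
time: 4.5
ee_pos: [497.9, 42.6, 47.3]
eef_rot: [-0.0, 0.999, -0.042, 0.0]
contact_force: [-1.4, 0.8, -0.1]
opening: 12.1
finger_force: 0.6
```

Request:
servo_tool:
  increments: [0, 0, 0, 1.0, 0, 0, 0.14, 0, 0, 0, 1.0, 0, 0, 0.14, 0, 0, 0, 1.0, 0, 0, 0.14, 0, 0, 0, 0.6, 0, 0, 0.14, 0, 0, 0, 0.4, 0, 0, 0.14]

```text
time: 4.92
ee_pos: [537.8, 39.1, 47.2]
eef_rot: [-0.0, 0.999, -0.042, 0.0]
contact_force: [-2.2, 0.0, 1.3]
opening: 11.8
finger_force: 0.6
```

```bash
python3 go.py
python3 - <<'E'
from wr import *
w=wcap(); cv2.imwrite("pics/w4.png",np.hstack([cv2.resize(w["color"],(400,300)),cv2.resize(vision.capture("top")["color"],(400,300))]))
E
```

```text
t 4.9167 pos [537.8  39.1  47.2] yaw -0.0846 zax [ 0.  0. -1.] F [-2.21  0.01  1.32] open 11.8
```

View pics/w4.png

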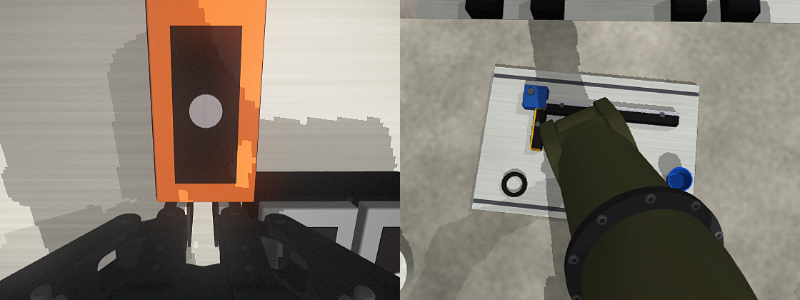

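The pod is clear of the row and still square, with the fingers behind it. I now approach the end stop slowly.

Request:
servo_tool:
  increments: [0, 0, 0, 0.4, 0, 0, 0.14, 0, 0, 0, 0.4, 0, 0, 0.14, 0, 0, 0, 0.3, 0, 0, 0.14, 0, 0, 0, 0.2, 0, 0, 0.14, 0, 0, 0, 0.1, 0, 0, 0.14]

```text
time: 5.43
ee_pos: [550.8, 38.1, 47.3]
eef_rot: [-0.0, 0.999, -0.042, 0.0]
contact_force: [-0.4, -0.4, 1.3]
opening: 11.9
finger_force: 0.6
```

Request:
servo_tool:
  increments: [0, 0, 0, 0.1, 0, 0, 0.14, 0, 0, 0, 0.1, 0, 0, 0.14, 0, 0, 0, 0.1, 0, 0, 0.14, 0, 0, 0, 0.1, 0, 0, 0.14, 0, 0, 0, 0.0, 0, 0, 0.14]

```text
time: 5.85
ee_pos: [554.8, 37.8, 47.3]
eef_rot: [-0.0, 0.999, -0.042, 0.0]
contact_force: [-0.5, 0.3, 0.1]
opening: 12.1
finger_force: 0.1
```

Request:
servo_tool:
  increments: [0, 0, 0, 0.1, 0, 0, 0.14, 0, 0, 0, 0.1, 0, 0, 0.14, 0, 0, 0, 0.1, 0, 0, 0.14, 0, 0, 0, 0, 0, 0, 0.14]

```text
time: 6.18
ee_pos: [557.9, 37.5, 47.3]
eef_rot: [-0.0, 0.999, -0.042, 0.0]
contact_force: [0.5, 0.3, 0.5]
opening: 12.0
finger_force: 0.1
```

Request:
servo_tool:
  increments: [0, 0, 0, 0.1, 0, 0, 0.14, 0, 0, 0, 0.1, 0, 0, 0.14, 0, 0, 0, 0, 0, 0, 0.14]

```text
time: 6.43
ee_pos: [559.8, 37.3, 47.3]
eef_rot: [-0.0, 0.999, -0.042, 0.0]
contact_force: [0.0, -0.2, 0.5]
opening: 11.9
finger_force: 0.1
```

Request:
servo_tool:
  increments: [0, 0, 0, 0.1, 0, 0, 0.14, 0, 0, 0, 0.05, 0, 0, 0.14, 0, 0, 0, 0, 0, 0, 0.14]

```text
time: 6.68
ee_pos: [561.2, 37.2, 47.3]
eef_rot: [-0.0, 0.999, -0.042, 0.0]
contact_force: [-1.2, 0.8, 0.4]
opening: 11.9
finger_force: 0.2
```

Request:
servo_tool:
  increments: [0, 0, 0, 0.1, 0, 0, 0.14, 0, 0, 0, 0.05, 0, 0, 0.14, 0, 0, 0, 0, 0, 0, 0.14]

```text
time: 6.93
ee_pos: [562.7, 37.1, 47.3]
eef_rot: [-0.0, 0.999, -0.042, 0.0]
contact_force: [-0.4, 0.2, 0.9]
opening: 11.8
finger_force: 0.2
```

Request:
servo_tool:
  increments: [0, 0, 0, 0.1, 0, 0, 0.14, 0, 0, 0, 0.05, 0, 0, 0.14, 0, 0, 0, 0, 0, 0, 0.14]

```text
time: 7.18
ee_pos: [564.2, 37.0, 47.3]
eef_rot: [-0.0, 0.999, -0.042, 0.0]
contact_force: [0.0, 0.2, 0.3]
opening: 11.7
finger_force: 0.2
```

Request:
servo_tool:
  increments: [0, 0, 0, 0.1, 0, 0, 0.14, 0, 0, 0, 0.05, 0, 0, 0.14, 0, 0, 0, 0, 0, 0, 0.14]

```text
time: 7.43
ee_pos: [565.7, 36.8, 47.3]
eef_rot: [-0.0, 0.999, -0.042, 0.0]
contact_force: [-0.1, 0.1, -1.6]
opening: 12.2
finger_force: 0.2
```

Run:
```python
from wr import *
T=vision.capture("top"); S=vision.capture("scene")
cv2.imwrite("pics/s5.png",np.hstack([cv2.resize(S["color"][150:300,200:400],(400,300),interpolation=2),cv2.resize(T["color"][100:250,150:350],(400,300),interpolation=2)]))
```

```text
(no output)
```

View pics/s5.png

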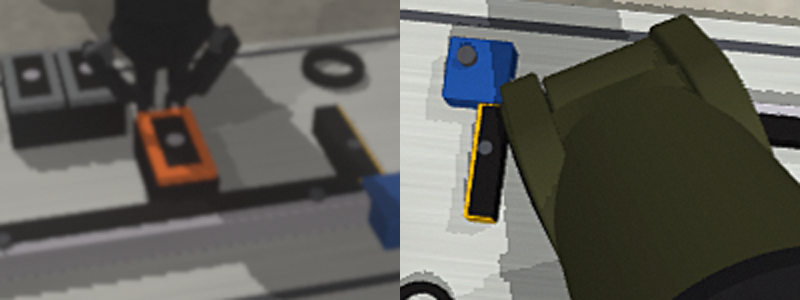

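The scene view shows the pod's far face right beside the end-stop strip, near (185,200) in the left crop. I keep creeping forward.

Request:
servo_tool:
  increments: [0, 0, 0, 0.1, 0, 0, 0.14, 0, 0, 0, 0.05, 0, 0, 0.14, 0, 0, 0, 0, 0, 0, 0.14]

```text
time: 7.78
ee_pos: [567.2, 36.7, 47.3]
eef_rot: [-0.0, 0.999, -0.042, 0.0]
contact_force: [-0.7, 0.8, 0.6]
opening: 11.8
finger_force: 0.3
```

Request:
servo_tool:
  increments: [0, 0, 0, 0.1, 0, 0, 0.14, 0, 0, 0, 0.05, 0, 0, 0.14, 0, 0, 0, 0, 0, 0, 0.14]

```text
time: 8.03
ee_pos: [568.7, 36.6, 47.3]
eef_rot: [-0.0, 0.999, -0.042, 0.0]
contact_force: [-1.1, -0.5, -0.0]
opening: 11.6
finger_force: 0.2
```

Request:
servo_tool:
  increments: [0, 0, 0, 0.1, 0, 0, 0.14, 0, 0, 0, 0.05, 0, 0, 0.14, 0, 0, 0, 0, 0, 0, 0.14]

```text
time: 8.28
ee_pos: [569.6, 36.4, 47.2]
eef_rot: [0.0, 0.999, -0.042, -0.0]
contact_force: [-3.0, -0.2, 1.0]
opening: 12.0
finger_force: 1.4
```

Contact: the pose lags about 0.6 mm at 3 N. I use smaller steps.

Request:
servo_tool:
  increments: [0, 0, 0, 0.04, 0, 0, 0.14, 0, 0, 0, 0, 0, 0, 0.14]

```text
time: 8.45
ee_pos: [569.6, 36.4, 47.2]
eef_rot: [0.0, 0.999, -0.042, -0.001]
contact_force: [-5.0, 0.1, 2.2]
opening: 11.9
finger_force: 2.5
```

Request:
servo_tool:
  increments: [0, 0, 0, 0, 0, 0, 0.14]

```text
time: 8.53
ee_pos: [569.6, 36.4, 47.2]
eef_rot: [0.0, 0.999, -0.042, -0.001]
contact_force: [-5.5, 0.6, 1.8]
opening: 11.9
finger_force: 2.6
```

Request:
servo_tool:
  increments: [0, 0, 0, 0.05, 0, 0, 0.14, 0, 0, 0, 0, 0, 0, 0.14]

```text
time: 8.7
ee_pos: [569.6, 36.4, 47.1]
eef_rot: [0.0, 0.999, -0.042, -0.001]
contact_force: [-6.5, 0.8, 3.7]
opening: 12.2
finger_force: 3.3
```

Request:
servo_tool:
  increments: [0, 0, 0, 0, 0, 0, 0.14, 0, 0, 0, 0, 0, 0, 0.14, 0, 0, 0, 0, 0, 0, 0.14, 0, 0, 0, 0, 0, 0, 0.14]

```text
time: 9.03
ee_pos: [569.6, 36.4, 47.1]
eef_rot: [0.0, 0.999, -0.042, -0.001]
contact_force: [-6.9, 0.8, 4.0]
opening: 11.8
finger_force: 3.3
```

Request:
servo_tool:
  increments: [0, 0, 0, 0.03, 0, 0, 0.14, 0, 0, 0, 0, 0, 0, 0.14, 0, 0, 0, 0, 0, 0, 0.14, 0, 0, 0, 0, 0, 0, 0.14, 0, 0, 0, 0, 0, 0, 0.14]

```text
time: 9.45
ee_pos: [569.6, 36.4, 47.1]
eef_rot: [0.0, 0.999, -0.042, -0.001]
contact_force: [-7.0, 0.6, 3.9]
opening: 11.4
finger_force: 3.7
```

Request:
servo_tool:
  increments: [0, 0, 0, -0.1, 0, 0, 0.14, 0, 0, 0, -0.1, 0, 0, 0.14, 0, 0, 0, -0.3, 0, 0, 0.14, 0, 0, 0, -0.8, 0, 0, 0.14, 0, 0, 0, -1.0, 0, 0, 0.14]

```text
time: 9.87
ee_pos: [548.9, 38.4, 47.4]
eef_rot: [-0.0, 0.999, -0.042, 0.001]
contact_force: [-0.7, -0.2, -0.1]
opening: 11.8
finger_force: 0.0
```

Request:
servo_tool:
  increments: [0, 0, 0, 0, 0, -3.0, 0.14, 0, 0, 0, 0, 0, -3.5, 0.14, 0, 0, 0, -1, 0, -3.5, 0.14, 0, 0, 0, 0, 0, 0, 0.14, 0, 0, 0, 0, 0, 0, 0.14]

```text
time: 10.28
ee_pos: [539.2, 39.4, 149.6]
eef_rot: [-0.0, 0.999, -0.042, 0.003]
contact_force: [0.5, -0.3, -0.7]
opening: 12.1
finger_force: 0.0
```

```bash
python3 go.py
python3 - <<'E'
from wr import *
w=wcap(); cv2.imwrite("pics/w6.png",w["color"])
k=big(orange(w["color"])); K=cv2.approxPolyDP(cv2.convexHull(k),6,True)[:,0]
P=np.array([plane(w,p,65)[:2] for p in K.astype(float)])
for p,q in zip(K,P): print(p,q.round(1))
print(cv2.minAreaRect(P.astype(np.float32)))
E
```

```text
t 10.2833 pos [539.2  39.4 149.6] yaw -0.0843 zax [ 0.005  0.    -1.   ] F [ 0.46 -0.33 -0.74] open 12.1
[329   0] [662.5   3.8]
[324 155] [580.4  10.8]
[249 155] [584.2  55.5]
[244   0] [666.3  49. ]
((623.365478515625, 29.872888565063477), (45.39678955078125, 82.35884094238281), 85.12554931640625)
```

View pics/w6.png

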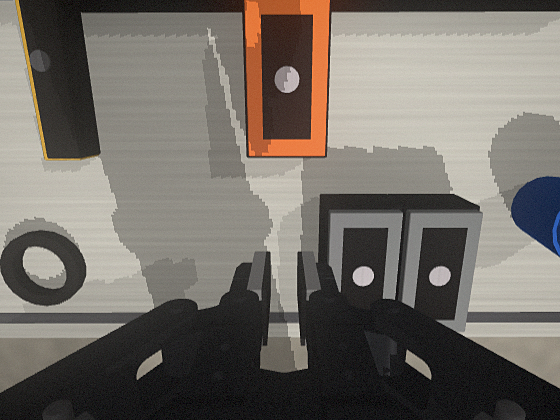

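The pod sits square against the end strip, with its near edge between (249,155) and (324,155). The grey pods, ring and tub are undisturbed. Next I rotate 90° and go to the pod's right side.

```bash
python3 go.py 621 -20 150; python3 -c "
from cell import env; print(env.get_state()['q'].round(2))"
```

```text
t 10.3333 pos [538.5  39.  148.1] yaw -0.0845 zax [ 0.002 -0.    -1.   ] F [ 0.35 -0.07 -0.3 ] open 12.1
shift cm (tool) [ 8.72  5.19 -0.17] turn [-0.     -0.0025  0.    ]
[ 0.12  0.5  -0.36  1.87  0.23  0.82 -2.01]
```

Request:
servo_tool:
  increments: [0, 0, 0, 2.9, 1.73, 0, 0.35, 0, 0, 0, 2.9, 1.73, 0, 0.35, 0, 0, 0, 2.9, 1.73, 0, 0.35, 0, 0, 0.12, 0, 0, 0, 0.35, 0, 0, 0.12, 0, 0, 0, 0.35]

```text
time: 10.75
ee_pos: [621.2, -22.3, 144.8]
eef_rot: [0.0, 0.986, -0.166, -0.001]
contact_force: [-0.7, 1.0, -0.3]
opening: 29.8
finger_force: 0.0
```

Request:
servo_tool:
  increments: [0, 0, 0.12, 0, 0, 0, 0.35, 0, 0, 0.12, 0, 0, 0, 0.35, 0, 0, 0.12, 0, 0, 0, 0.35, 0, 0, 0.12, 0, 0, 0, 0.35, 0, 0, 0.12, 0, 0, 0, 0.35]

```text
time: 11.17
ee_pos: [620.0, -20.1, 145.4]
eef_rot: [0.001, 0.894, -0.449, -0.001]
contact_force: [-0.0, -0.1, 0.6]
opening: 29.6
finger_force: 0.0
```

Request:
servo_tool:
  increments: [0, 0, 0.12, 0, 0, 0, 0.35, 0, 0, 0.12, 0, 0, 0, 0.35, 0, 0, 0.12, 0, 0, 0, 0.35, 0, 0, 0.12, 0, 0, 0, 0.35, 0, 0, 0.12, 0, 0, 0, 0.35]

```text
time: 11.58
ee_pos: [620.1, -20.8, 145.9]
eef_rot: [0.0, 0.721, -0.693, -0.0]
contact_force: [-0.0, -0.5, -1.8]
opening: 30.0
finger_force: 0.0
```

Request:
servo_tool:
  increments: [0, 0, 0.12, 0, 0, 0, 0.35, 0, 0, 0.011, 0, 0, 0, 0.35, 0, 0, 0, 0, 0, 0, 0.35]

```text
time: 11.83
ee_pos: [620.0, -19.2, 145.6]
eef_rot: [-0.002, -0.678, 0.735, -0.0]
contact_force: [0.3, -0.1, -0.6]
opening: 29.9
finger_force: 0.0
```

```bash
python3 go.py 621 -20 47 -1.655; python3 -c "
from cell import env; print(env.get_state()['q'].round(2))"
```

```text
t 11.8333 pos [620.  -19.2 145.6] yaw -1.6516 zax [-0.003 -0.003 -1.   ] F [ 0.29 -0.07 -0.64] open 29.9
shift cm (tool) [ 0.04 -0.13  9.86] turn [ 0.0027 -0.0033  0.0034]
[-0.32  0.65  0.52  1.66 -0.38  0.94 -2.88]
```

q7 is at its limit, so I took the wrong sense. I turn back by π, to yaw +1.487.

Request:
servo_tool:
  increments: [0, 0, -0.12, 0, 0, 0, 0.35, 0, 0, -0.12, 0, 0, 0, 0.35, 0, 0, -0.12, 0, 0, 0, 0.35, 0, 0, -0.12, 0, 0, 0, 0.35, 0, 0, -0.12, 0, 0, 0, 0.35]

```text
time: 12.25
ee_pos: [620.3, -19.7, 146.5]
eef_rot: [-0.0, 0.867, -0.499, -0.001]
contact_force: [-0.6, -0.3, -0.2]
opening: 29.6
finger_force: 0.0
```

Request:
servo_tool:
  increments: [0, 0, -0.12, 0, 0, 0, 0.35, 0, 0, -0.12, 0, 0, 0, 0.35, 0, 0, -0.12, 0, 0, 0, 0.35, 0, 0, -0.12, 0, 0, 0, 0.35, 0, 0, -0.12, 0, 0, 0, 0.35]

```text
time: 12.67
ee_pos: [620.6, -19.7, 146.9]
eef_rot: [-0.0, 0.975, -0.22, -0.0]
contact_force: [-0.5, -0.1, -0.8]
opening: 29.9
finger_force: 0.0
```

Request:
servo_tool:
  increments: [0, 0, -0.12, 0, 0, 0, 0.35, 0, 0, -0.12, 0, 0, 0, 0.35, 0, 0, -0.12, 0, 0, 0, 0.35, 0, 0, -0.12, 0, 0, 0, 0.35, 0, 0, -0.12, 0, 0, 0, 0.35]

```text
time: 13.08
ee_pos: [620.8, -19.7, 147.2]
eef_rot: [-0.0, 0.997, 0.078, 0.001]
contact_force: [0.4, -0.5, 0.1]
opening: 29.8
finger_force: 0.0
```

Request:
servo_tool:
  increments: [0, 0, -0.12, 0, 0, 0, 0.35, 0, 0, -0.12, 0, 0, 0, 0.35, 0, 0, -0.12, 0, 0, 0, 0.35, 0, 0, -0.12, 0, 0, 0, 0.35, 0, 0, -0.12, 0, 0, 0, 0.35]

```text
time: 13.5
ee_pos: [621.0, -19.8, 147.5]
eef_rot: [0.0, 0.93, 0.369, 0.001]
contact_force: [-0.4, -0.9, 0.5]
opening: 29.8
finger_force: 0.0
```

Request:
servo_tool:
  increments: [0, 0, -0.12, 0, 0, 0, 0.35, 0, 0, -0.12, 0, 0, 0, 0.35, 0, 0, -0.12, 0, 0, 0, 0.35, 0, 0, -0.12, 0, 0, 0, 0.35, 0, 0, -0.12, 0, 0, 0, 0.35]

```text
time: 13.92
ee_pos: [621.1, -19.8, 147.8]
eef_rot: [0.001, 0.779, 0.627, 0.001]
contact_force: [1.3, 0.8, -0.8]
opening: 29.9
finger_force: 0.0
```

Request:
servo_tool:
  increments: [0, 0, -0.12, 0, 0, 0, 0.35, 0, 0, -0.018, 0, 0, 0, 0.35, 0, 0, 0, 0, 0, 0, 0.35]

```text
time: 14.17
ee_pos: [620.9, -20.1, 147.6]
eef_rot: [0.0, 0.737, 0.675, 0.001]
contact_force: [0.3, -0.4, 0.3]
opening: 29.7
finger_force: 0.0
```

```bash
python3 go.py 621 -20 47 1.487; python3 -c "
from cell import env; print(env.get_state()['q'].round(2))"
```

```text
t 14.1667 pos [620.9 -20.1 147.6] yaw 1.4829 zax [ 0.002  0.001 -1.   ] F [ 0.32 -0.4   0.32] open 29.7
shift cm (tool) [-0.000e+00 -1.000e-02  1.006e+01] turn [ 0.0016 -0.0013 -0.0041]
[ 0.22  0.61 -0.38  1.65  0.26  0.93 -0.34]
```

Request:
servo_tool:
  increments: [0, 0, -0.004, 0, 0, 3.0, 0.35, 0, 0, 0, 0, 0, 3.0, 0.35, 0, 0, 0, 0, 0, 2.0, 0.35, 0, 0, 0, 0, 0, 1.4, 0.35, 0, 0, 0, 0, 0, 0.7, 0.35]

```text
time: 14.58
ee_pos: [619.7, -19.7, 44.3]
eef_rot: [-0.001, 0.737, 0.676, -0.0]
contact_force: [-0.2, -0.2, 0.5]
opening: 29.7
finger_force: 0.0
```

Request:
servo_tool:
  increments: [0, 0, 0, 0.4, 0, 0, 0.35, 0, 0, 0, 0.4, 0, 0, 0.35, 0, 0, 0, 0.4, 0, 0, 0.35, 0, 0, 0, 0.3, 0, 0, 0.35, 0, 0, 0, 0.2, 0, 0, 0.35]

```text
time: 15.0
ee_pos: [622.8, -2.3, 47.4]
eef_rot: [0.001, 0.736, 0.677, 0.001]
contact_force: [-0.1, -0.6, 1.3]
opening: 29.7
finger_force: 0.6
```

```bash
python3 go.py
python3 - <<'E'
from wr import *
w=wcap(); S=vision.capture("scene"); cv2.imwrite("pics/w7.png",np.hstack([cv2.resize(w["color"],(400,300)),cv2.resize(S["color"][150:300,200:400],(400,300),interpolation=2)]))
E
```

```text
t 15.0 pos [622.8  -2.3  47.4] yaw 1.4872 zax [ 0.002  0.    -1.   ] F [-0.08 -0.65  1.29] open 29.7
```

View pics/w7.png

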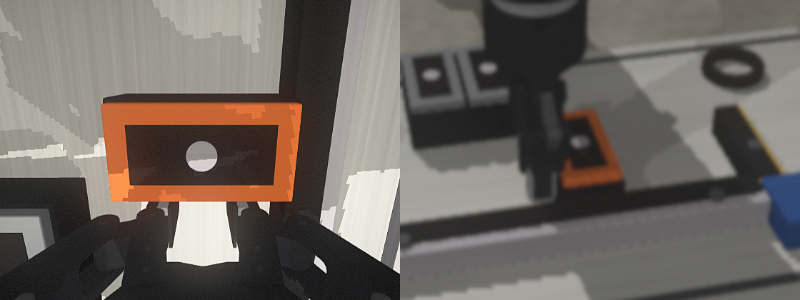

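The wrist view shows both fingers square on the pod's right side: pod centre at (200,155), fingers at (155–250,210). I slide left.

Request:
servo_tool:
  increments: [0, 0, 0, 0.6, 0, 0, 0.35, 0, 0, 0, 0.9, 0, 0, 0.35, 0, 0, 0, 1.0, 0, 0, 0.35, 0, 0, 0, 1.0, 0, 0, 0.35, 0, 0, 0, 1.0, 0, 0, 0.35]

```text
time: 15.52
ee_pos: [625.9, 43.6, 46.3]
eef_rot: [-0.0, 0.736, 0.677, 0.0]
contact_force: [-0.0, -1.2, 0.3]
opening: 29.9
finger_force: 0.5
```

Request:
servo_tool:
  increments: [0, 0, 0, 1.0, 0, 0, 0.35, 0, 0, 0, 0.8, 0, 0, 0.35, 0, 0, 0, 0.7, 0, 0, 0.35, 0, 0, 0, 0.4, 0, 0, 0.35, 0, 0, 0, 0.2, 0, 0, 0.35]

```text
time: 15.93
ee_pos: [628.4, 73.8, 46.3]
eef_rot: [-0.0, 0.736, 0.677, 0.0]
contact_force: [0.3, -1.5, 1.2]
opening: 30.0
finger_force: 0.5
```

```bash
python3 go.py
python3 - <<'E'
from wr import *
w=wcap(); cv2.imwrite("pics/w8.png",w["color"])
E
```

```text
t 15.9333 pos [628.4  73.8  46.3] yaw 1.4878 zax [-0.  0. -1.] F [ 0.32 -1.54  1.23] open 30.0
```

View pics/w8.png

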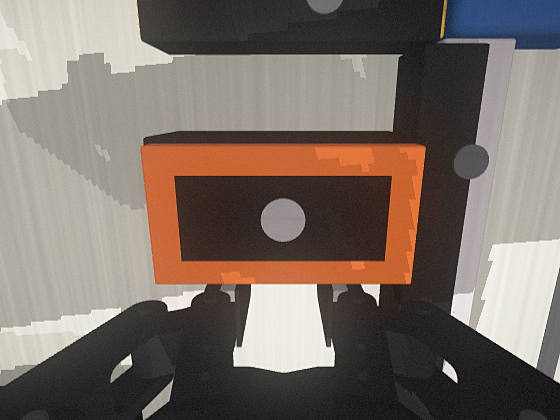

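The pod is still square, and the side strip is about 78 px (roughly 25 mm) ahead. I approach slowly.

Request:
servo_tool:
  increments: [0, 0, 0, 0.3, 0, 0, 0.35, 0, 0, 0, 0.4, 0, 0, 0.35, 0, 0, 0, 0.3, 0, 0, 0.35, 0, 0, 0, 0.3, 0, 0, 0.35, 0, 0, 0, 0.2, 0, 0, 0.35]

```text
time: 16.4
ee_pos: [629.7, 88.2, 46.3]
eef_rot: [-0.0, 0.736, 0.677, 0.0]
contact_force: [-0.1, 0.3, -0.6]
opening: 29.9
finger_force: 0.4
```

Request:
servo_tool:
  increments: [0, 0, 0, 0.1, 0, 0, 0.35, 0, 0, 0, 0.1, 0, 0, 0.35, 0, 0, 0, 0.1, 0, 0, 0.35, 0, 0, 0, 0, 0, 0, 0.35]

```text
time: 16.73
ee_pos: [630.0, 90.9, 46.3]
eef_rot: [-0.0, 0.736, 0.677, 0.0]
contact_force: [0.1, -0.8, 0.5]
opening: 29.8
finger_force: 0.1
```

Run:
```python
from wr import *
w=wcap(); g=w["color"]; 
# column profile between pod and strip, left of the end strip
for u in (200,300): print(u,[int(v) for v in g[0:160:4,u].max(1)])
```

```text
200 [221, 221, 222, 223, 176, 232, 232, 160, 71, 62, 62, 68, 63, 61, 60, 53, 59, 60, 54, 50, 50, 45, 44, 48, 51, 102, 156, 157, 152, 155, 159, 156, 161, 48, 54, 55, 156, 194, 204, 201]
300 [224, 224, 153, 167, 216, 245, 245, 228, 77, 72, 70, 69, 71, 66, 64, 56, 57, 54, 51, 47, 52, 58, 49, 45, 55, 109, 161, 161, 167, 166, 164, 169, 172, 50, 56, 59, 159, 204, 203, 200]
```

About 31 px remain at 2.75 px/mm, so roughly 11 mm.

Request:
servo_tool:
  increments: [0, 0, 0, 0.2, 0, 0, 0.35, 0, 0, 0, 0.2, 0, 0, 0.35, 0, 0, 0, 0.2, 0, 0, 0.35, 0, 0, 0, 0.15, 0, 0, 0.35, 0, 0, 0, 0, 0, 0, 0.35]

```text
time: 17.2
ee_pos: [630.7, 98.9, 46.3]
eef_rot: [-0.0, 0.736, 0.677, 0.0]
contact_force: [-0.2, 0.1, -0.3]
opening: 29.8
finger_force: 0.0
```

Run:
```python
from wr import *
w=wcap(); g=w["color"]; 
for u in (200,300): print(u,[int(v) for v in g[100:150:2,u].max(1)])
```

```text
200 [60, 50, 47, 49, 45, 50, 50, 55, 52, 52, 53, 80, 163, 159, 156, 147, 45, 52, 54, 49, 44, 58, 155, 194, 202]
300 [50, 47, 47, 57, 56, 52, 54, 51, 49, 45, 49, 102, 168, 167, 164, 150, 38, 53, 45, 54, 46, 52, 160, 193, 199]
```

Request:
servo_tool:
  increments: [0, 0, 0, 0.1, 0, 0, 0.35, 0, 0, 0, 0.1, 0, 0, 0.35, 0, 0, 0, 0.05, 0, 0, 0.35, 0, 0, 0, 0, 0, 0, 0.35]

```text
time: 17.58
ee_pos: [630.8, 100.8, 46.3]
eef_rot: [-0.0, 0.736, 0.677, 0.0]
contact_force: [0.1, -0.2, -1.0]
opening: 29.9
finger_force: 0.2
```

Request:
servo_tool:
  increments: [0, 0, 0, 0.05, 0, 0, 0.35, 0, 0, 0, 0.05, 0, 0, 0.35, 0, 0, 0, 0, 0, 0, 0.35]

```text
time: 17.83
ee_pos: [630.9, 101.7, 46.3]
eef_rot: [-0.0, 0.736, 0.677, 0.0]
contact_force: [0.1, -1.4, -0.3]
opening: 30.2
finger_force: 0.4
```

Request:
servo_tool:
  increments: [0, 0, 0, 0.05, 0, 0, 0.35, 0, 0, 0, 0.05, 0, 0, 0.35, 0, 0, 0, 0, 0, 0, 0.35]

```text
time: 18.08
ee_pos: [631.0, 102.8, 46.3]
eef_rot: [-0.0, 0.736, 0.677, 0.0]
contact_force: [0.2, -0.5, -0.4]
opening: 30.1
finger_force: 0.3
```

Request:
servo_tool:
  increments: [0, 0, 0, 0.05, 0, 0, 0.35, 0, 0, 0, 0.05, 0, 0, 0.35, 0, 0, 0, 0, 0, 0, 0.35]

```text
time: 18.33
ee_pos: [631.1, 103.0, 46.3]
eef_rot: [0.0, 0.736, 0.677, -0.0]
contact_force: [0.2, -3.6, 0.6]
opening: 29.8
finger_force: 1.6
```

Contact at 3.6 N. I press on to about 8 N.

Request:
servo_tool:
  increments: [0, 0, 0, 0.05, 0, 0, 0.35, 0, 0, 0, 0, 0, 0, 0.35, 0, 0, 0, 0, 0, 0, 0.35]

```text
time: 18.58
ee_pos: [631.1, 103.0, 46.3]
eef_rot: [0.0, 0.736, 0.677, -0.001]
contact_force: [0.5, -4.8, 1.6]
opening: 30.0
finger_force: 2.6
```

Request:
servo_tool:
  increments: [0, 0, 0, 0.02, 0, 0, 0.35, 0, 0, 0, 0, 0, 0, 0.35]

```text
time: 18.75
ee_pos: [631.1, 103.0, 46.3]
eef_rot: [0.0, 0.736, 0.676, -0.001]
contact_force: [-0.4, -5.4, 2.3]
opening: 29.7
finger_force: 2.8
```

Request:
servo_tool:
  increments: [0, 0, 0, 0.05, 0, 0, 0.35, 0, 0, 0, 0, 0, 0, 0.35, 0, 0, 0, 0, 0, 0, 0.35, 0, 0, 0, 0, 0, 0, 0.35]

```text
time: 19.08
ee_pos: [631.1, 103.0, 46.3]
eef_rot: [0.001, 0.737, 0.676, -0.001]
contact_force: [0.3, -6.2, 2.4]
opening: 29.7
finger_force: 3.3
```

Request:
servo_tool:
  increments: [0, 0, 0, 0.02, 0, 0, 0.35, 0, 0, 0, 0, 0, 0, 0.35, 0, 0, 0, 0, 0, 0, 0.35, 0, 0, 0, 0, 0, 0, 0.35]

```text
time: 19.42
ee_pos: [631.1, 103.0, 46.3]
eef_rot: [0.001, 0.737, 0.676, -0.001]
contact_force: [-0.4, -6.5, 3.0]
opening: 30.0
finger_force: 3.5
```

Run:
```python
from wr import *
w=wcap(); k=big(orange(w["color"])); K=cv2.approxPolyDP(cv2.convexHull(k),6,True)[:,0]
P=np.array([plane(w,p,65)[:2] for p in K.astype(float)])
print(P.round(1).tolist(),[np.arctan2(*(P[(i+1)%len(P)]-P[i])[::-1]).round(3) for i in range(len(P))])
```

```text
[[677.2, 157.2], [673.6, 112.1], [589.0, 119.3], [592.9, 164.1]] [np.float64(-1.65), np.float64(3.056), np.float64(1.484), np.float64(-0.082)]
```

Square at yaw ≈ -0.083. One slightly firmer press, then I back off.

Request:
servo_tool:
  increments: [0, 0, 0, 0.04, 0, 0, 0.35, 0, 0, 0, 0, 0, 0, 0.35, 0, 0, 0, 0, 0, 0, 0.35, 0, 0, 0, 0, 0, 0, 0.35, 0, 0, 0, 0, 0, 0, 0.35]

```text
time: 19.88
ee_pos: [631.1, 103.0, 46.3]
eef_rot: [0.001, 0.737, 0.676, -0.001]
contact_force: [0.5, -7.3, 3.1]
opening: 30.0
finger_force: 3.9
```

Request:
servo_tool:
  increments: [0, 0, 0, -0.1, 0, 0, 0.35, 0, 0, 0, -0.1, 0, 0, 0.35, 0, 0, 0, -0.3, 0, 0, 0.35, 0, 0, 0, -0.8, 0, 0, 0.35, 0, 0, 0, -1.0, 0, 0, 0.35]

```text
time: 20.3
ee_pos: [629.1, 83.8, 46.3]
eef_rot: [-0.001, 0.735, 0.678, 0.001]
contact_force: [-1.2, 0.5, 0.1]
opening: 29.7
finger_force: 0.0
```

Request:
servo_tool:
  increments: [0, 0, 0, 0, 0, -3.0, 0.35, 0, 0, 0, 0, 0, -3.5, 0.35, 0, 0, 0, -1, 0, -3.5, 0.35, 0, 0, 0, 0, 0, 0, 0.35, 0, 0, 0, 0, 0, 0, 0.35]

```text
time: 20.72
ee_pos: [629.8, 71.3, 148.7]
eef_rot: [0.002, 0.737, 0.676, 0.002]
contact_force: [-0.6, 0.0, -0.2]
opening: 29.9
finger_force: 0.0
```

```bash
python3 go.py
python3 - <<'E'
from wr import *
w=wcap(); k=big(orange(w["color"])); K=cv2.approxPolyDP(cv2.convexHull(k),6,True)[:,0]
P=np.array([plane(w,p,65)[:2] for p in K.astype(float)])
print(P.round(1).tolist(),[np.arctan2(*(P[(i+1)%len(P)]-P[i])[::-1]).round(3) for i in range(len(P))])
cv2.imwrite("pics/w9.png",np.hstack([cv2.resize(w["color"],(400,300)),cv2.resize(vision.capture("top")["color"],(400,300))]))
E
```

```text
t 20.7167 pos [629.8  71.3 148.7] yaw 1.485 zax [ 0.005  0.    -1.   ] F [-0.59  0.01 -0.24] open 29.9
[[677.2, 157.1], [673.4, 112.3], [588.9, 119.1], [592.7, 164.4]] [np.float64(-1.654), np.float64(3.062), np.float64(1.487), np.float64(-0.086)]
```

View pics/w9.png

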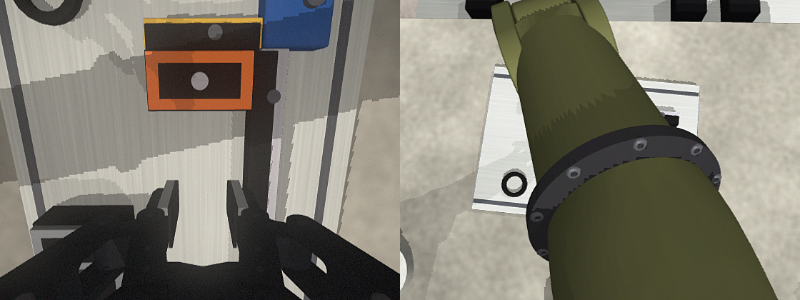

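The orange pod sits square in the corner, touching both strips (wrist view, centre at (200,80)). The robot is clear, so I hand in.

```bash
python3 -c "
from cell import env; print(env.sign_off())"
```

```text
the job is handed in; nothing more can be done
None
```

The orange pod now rests square in the stop corner and the job is handed in at about 21 s: I pressed it with about 7 N (wrist reading, before friction) on each stop, and the pictures showed no movement of the grey pods, tub or ring. The sign-off returned no verdict.

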